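# Stand the vials and reagent bottles in their drip saucers

### The job

Tidy the screw-capped containers that stand about the bench into the steel drip saucers: the large reagent bottle into the large saucer, the small reagent bottle into the medium saucer, and the two vials into the two small saucers, one in each, whichever way round. Each must stand upright and flat on the floor of its saucer, let go and at rest. Leave the open beaker and the flask standing where they are.

Things in the scene. Friction and masses are not known exactly. Their poses are not given: they have to be found in the camera images.
- large_bottle: The large screw-capped reagent bottle, 68 mm diameter, 144 mm tall, about 0.45 kg, loose. Straight body up to 98 mm, shoulder to 119 mm, cap 40 mm in diameter from 119 to 143 mm; grip the cap from above. Origin: centre of its underside, z up.
- small_bottle: The small screw-capped reagent bottle, 48 mm diameter, 87 mm tall, about 0.12 kg, loose. Straight body up to 60 mm, above it shoulder and cap at most 43 mm wide; grip the upper body or the cap. Origin: centre of its underside, z up.
- vial_a: Screw-capped clear vial with a blue cap, 23 mm diameter, 52 mm tall, about 25 g, loose. Grip it between 10 and 44 mm above its underside (the topmost part of the cap gives no hold). Origin: centre of its underside, z up.
- vial_b: Screw-capped clear vial with a red cap, the same size as the other, 23 mm diameter, 52 mm tall, about 25 g, loose. Grip it between 10 and 44 mm above its underside. Origin: centre of its underside, z up.
- large_saucer: Round steel drip saucer fixed to the bench, the largest of the four: inner diameter 88 mm, outer 94 mm, rim 10 mm high, flat inner floor 4 mm above the bench. Origin: centre of its underside on the bench, z up.
- medium_saucer: Round steel drip saucer fixed to the bench, the middle size: inner diameter 66 mm, outer 72 mm, rim 10 mm high, flat inner floor 4 mm above the bench. Origin: centre of its underside on the bench, z up.
- small_saucer_1: Round steel drip saucer fixed to the bench, one of two equal small ones: inner diameter 40 mm, outer 46 mm, rim 10 mm high, flat inner floor 4 mm above the bench. Origin: centre of its underside on the bench, z up.
- small_saucer_2: Round steel drip saucer fixed to the bench, the other of two equal small ones: inner diameter 40 mm, outer 46 mm, rim 10 mm high, flat inner floor 4 mm above the bench. Origin: centre of its underside on the bench, z up.
- beaker: Bystander among the things: small open glass beaker, 46 mm diameter, 56 mm tall, loose and light. Origin: centre of its underside, z up.
- flask: Bystander at the left of the bench: volumetric flask with stopper, bulb 69 mm wide, 198 mm tall, loose. Origin: centre of its underside, z up.
Mind the look-alikes: they are no part of the job. What is shaped like the vial_b but yellow is not meant.

How it is judged:
By the outcome, as a careful person would: the job done as asked, in the order asked, and still so for the second after the job is handed in, with the robot touching nothing.
It also fails if it takes over 120 s, if anything falls off the work surface, if the arm or the gripper's body presses on something with over 40 N, if the wrist force passes 120 N, or if a joint passes its speed limit or range.

### The arm

A 7-joint arm with a two-finger parallel gripper is mounted at the origin on a cart in front of the work surface, level with it; the furniture and walls round the work are solid. World frame = base frame: x ahead of the robot, y to its left, z up, the work surface at z = 0. Lengths are in m, angles in rad, forces in N, time in s.
With the tool pointing down it reaches from about 0.425 to 0.925 m from the base axis. Payload 6.8 kg.
Tool frame: the origin (TCP) lies between the finger pads; the fingertips stand 22 mm ahead of it and the grasp point (between the pads) lies 3 mm ahead of it; z points along the fingers, y is the line along which they close (so a half turn about z gives the same grasp; the last joint's range is limited). The gripper opens to 85 mm and grips with 20 to 120 N. Pads are 22 mm wide; open, the fingers measure 114 mm over their backs; the gripper's body (76 mm by 85 mm) begins 54 mm behind the grasp point. The pads swing forward as they close: fully open they stand 13 mm farther back than shut.
Start: joints at [1.238, 0.477, 0.022, 1.555, -0.011, 1.109, -0.083], TCP at [0.15, -0.658, 0.253] pointing down, gripper open.
Joint ranges: [-2.96, 2.96], [-0.34, 2.1], [-1.41, 1.46], [0.24, 2.44], [-1.37, 4.51], [0.17, 1.92], [-2.96, 2.96]. Speed limits (rad/s): [2.39, 2.39, 3.14, 3.14, 3.14, 3.14, 3.14].

### API

Orientations are given as a unit quaternion [w, x, y, z].
In Python, from station import bot gives the robot as it stands.
- The arm moves only by the tool servo_tool, never from a script. Its argument "motion" is a list that holds one entry, the list of rows, each a list of 5 numbers: the opening, from 0 (shut) to 1 (fully open), then the shift along the world's x, y, z each as a share of 0.04 m, from -1 to 1, then the turn about the world's z as a share of 0.12 rad, from -1 to 1. A call has 1 to 20 rows; each row shifts and turns the commanded pose from where the row before left it; what a row does not reach is not made up. A row lasts 1/10 s, in which the tool goes at most 50 mm and 8.59 degrees, less where a joint would pass 70% of its speed; a pose out of reach is approached as far as the arm can. A call with a number of a shift or a turn outside -1 to 1 is refused whole. A call with a gripper value outside its range is refused whole. The fingers move at their own pace and stop on an object; "newtons" is the grip in N (left out, the last holds). Time passes only in rows, so rows that do not move let the fingers close. It gives the time, the measured TCP pose, the force, the opening and the grip force at its end, in the units of the state.
- bot.get_obs(): the state, without advancing time (a new reading comes with each control period).
- bot.read_camera(name): name is "scene" or "top" or "wrist"; returns (picture, depth): 400x640x3 uint8, red, green, blue; 400x640 float32, m along the optical axis (not along the pixel's ray), 0 where there is no reading.
- bot.get_calibration(name): a dict with "fovy" (degrees; the focal length in pixels is half the picture's height over the tangent of half this angle, whatever the lens; pixels are square), "cx", "cy" (the principal point, pixels), "view" (4x4, takes a point from world to camera coordinates). Camera axes: x right, y down, z forward; pixel columns grow to the right and rows downward; lengths in m; the calibration is good to about 2 mm. A picture is of the moment at which its call begins: read the wrist's pose just before it. get_calibration takes no time and is no camera call; for the wrist camera it gives the pose at the moment of the call.
- bot.hand_in(): hands the job in; it is judged then, once.
The state is a dict: "t": time; "q": joint angles; "joint_vel": joint speeds; "joint_torque": joint torques, N m; "eef_pos": TCP position; "tool_rot": TCP orientation; "contact_force": force on the tool from outside, world axes, zero at the start; "torque": the same for the moment, N m; "gripper_width": opening from 0.0 (shut) to 1.0 (fully open); "grasp_force": force on a finger pad.
Only numpy, scipy, OpenCV 4.12 (cv2) and the standard library are available. Lean on these libraries where they do the work, as an engineer would, in place of code of your own. Each camera call takes 0.05 s, during which the arm holds its last target. There are 200 camera calls.

## Working session

There is one attempt and no reset: what is moved stays moved. The work goes in short steps, Python scripts to look and compute and a tool call to move; the robot and the scene stay as the last step left them, time stands still between calls to the robot, and variables do not carry over. Pictures are saved under pics/ and viewed, at most 14 in all, crops included, and the job is handed in when it is done.

Besides the shell and the picture viewer there is one more tool, called after "Request:" by a JSON object that holds its "op" and its "data". servo_tool: Moves the arm, as the interface text tells. Shift numbers are shares of 0.04 m and turn numbers shares of 0.12 rad, none past 1 either way. Its arguments: {"type":"object","properties":{"motion":{"type":"array"},"newtons":{"type":"number"}},"required":["motion"]}

```bash
mkdir -p pics; cat > h.py <<'E'
import numpy as np,cv2
from station import bot
def grab(n,save=None):
    c=bot.get_calibration(n); im,d=bot.read_camera(n)
    if save: cv2.imwrite('pics/'+save,im[:,:,::-1]); np.savez('pics/'+save+'.npz',im=im,d=d,view=c['view'],k=[200/np.tan(np.radians(c['fovy'])/2),c['cx'],c['cy']])
    return c,im,d
def load(s):
    return np.load('pics/'+s+'.npz')
def ray(z,u,v):
    f,cx,cy=z['k']; V=z['view']; R=V[:3,:3];t=V[:3,3]
    d=R.T@np.array([(u-cx)/f,(v-cy)/f,1.]); return -R.T@t,d
def atz(z,u,v,h):
    o,d=ray(z,u,v); return o+d*(h-o[2])/d[2]
def pt(z,u,v):
    o,d=ray(z,u,v); return o+d*z['d'][int(v),int(u)]
def tri(r1,r2):
    (o1,d1),(o2,d2)=r1,r2
    A=np.c_[d1,-d2]; s=np.linalg.lstsq(A,o2-o1,rcond=None)[0]
    p,q=o1+d1*s[0],o2+d2*s[1]; return (p+q)/2,np.linalg.norm(p-q)
E
python3 - <<'E'
from h import *
for n in('top','scene','wrist'):
    c,i,d=grab(n,n+'0.png'); V=c['view']; print(n,c['fovy'],c['cx'],c['cy'],-V[:3,:3].T@V[:3,3],V[2,:3])
o=bot.get_obs();print(o['eef_pos'],o['tool_rot'],o['t'],o['gripper_width'])
E
```

```text
top 44.69564493095182 322.6782759062432 206.73982029797475 [0.41432475 0.10537584 1.00068505] [ 0.15307686  0.00250517 -0.98821111]
scene 48.072509141513834 319.51048627034413 198.53412766731392 [ 0.0607667  -0.48683261  0.43286948] [ 0.59722964  0.67074745 -0.43978928]
wrist 64.03720231013912 320.57065621639384 197.93588501738625 [ 0.22248623 -0.64174441  0.37199158] [-0.28314706 -0.06319841 -0.95699201]
[ 0.15039055 -0.65761741  0.25256117] [-6.76712070e-04  9.93685818e-01  1.12196355e-01 -1.22591535e-04] 0.15 1.0011894682156053
```

View pics/top0.png

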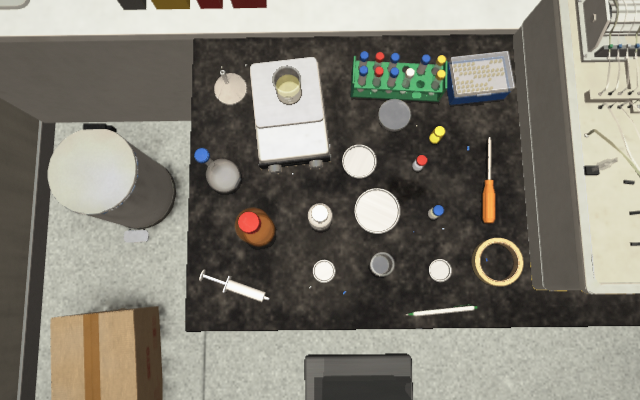

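View pics/scene0.png

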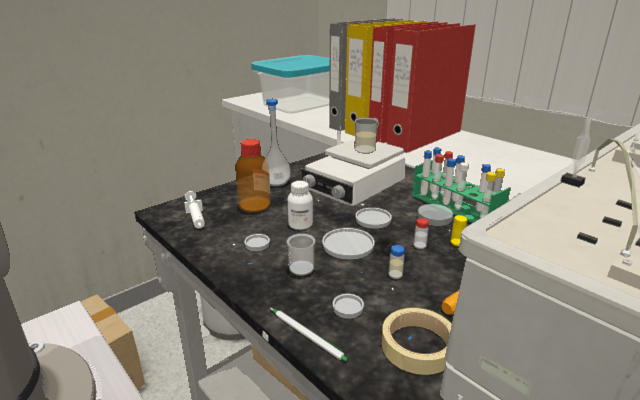

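Top view: flask (223,175), large bottle (255,228), small bottle (319,216), large saucer (377,211), medium saucer (359,161), small saucers (324,271) and (440,270), blue vial (436,212), red vial (420,163), and beaker (382,264). The yellow look-alike is at (437,134), and the grey disc at (394,114) is not a saucer. The scene view shows the same layout. I'll confirm in enlarged crops.

```bash
python3 - <<'E'
from h import *
a=cv2.imread('pics/top0.png'); b=cv2.imread('pics/scene0.png')
cv2.imwrite('pics/c1.png',cv2.resize(a[135:290,205:470],None,fx=3,fy=3,interpolation=2))
cv2.imwrite('pics/c2.png',cv2.resize(b[130:330,225:480],None,fx=3,fy=3,interpolation=2))
E
```

```text
(no output)
```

View pics/c1.png

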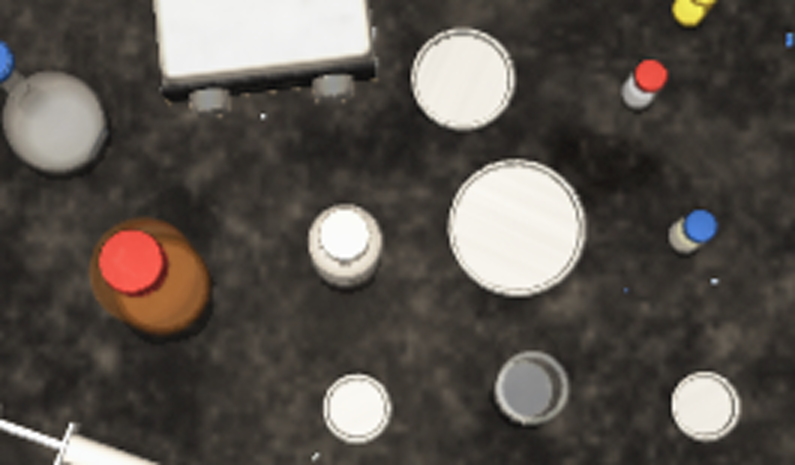

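View pics/c2.png

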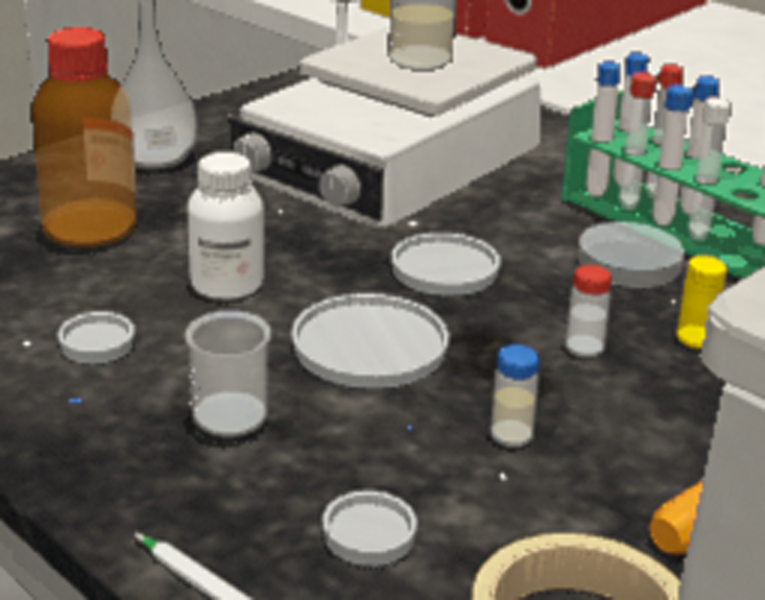

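Crop 1 confirms the red-capped clear vial at (651,75) and the blue-capped one at (701,225); the solid yellow one is the look-alike. It also shows the caps and saucer rims clearly, so I triangulate each from both views.

```bash
python3 - <<'E'
from h import *
np.set_printoptions(precision=4,suppress=True)
A,B=load('top0.png'),load('scene0.png')
P={'LB':(132,262,77,37,.143),'SB':(344,235,224,164,.087),'va':(701,225,518,355,.052),'vb':(651,75,592,274,.052),
'med':(463,79,446,260,.01),'large':(517,228,370,336,.01),'s_left':(357,408,96,334,.01),'s_right':(706,406,369,522,.01),'beaker':(532,387,229,332,.056)}
for k,(a,b,c,d,h) in P.items():
    u,v=205+(a+.5)/3-.5,135+(b+.5)/3-.5; p,q=225+(c+.5)/3-.5,130+(d+.5)/3-.5
    X,e=tri(ray(A,u,v),ray(B,p,q))
    print(k,X,'gap %.4f'%e,'top@h',atz(A,u,v,h)[:2],'scene@h',atz(B,p,q,h)[:2],'depth',pt(A,u,v),pt(B,p,q+2))
E
```

```text
LB [0.5223 0.2391 0.1422] gap 0.0016 top@h [0.5216 0.2394] scene@h [0.5217 0.2366] depth [0.5208 0.2385 0.1488] [0.515  0.2267 0.1429]
SB [0.5444 0.114  0.0854] gap 0.0007 top@h [0.5439 0.1142] scene@h [0.5425 0.1111] depth [0.5439 0.1142 0.0875] [0.536  0.1031 0.0876]
va [ 0.5522 -0.1198  0.0516] gap 0.0005 top@h [ 0.5523 -0.1199] scene@h [ 0.5515 -0.12  ] depth [ 0.5516 -0.1187  0.0569] [ 0.5475 -0.1233  0.0515]
vb [ 0.6539 -0.0916  0.0511] gap 0.0005 top@h [ 0.6539 -0.0916] scene@h [ 0.6522 -0.0924] depth [ 0.6534 -0.0911  0.0541] [ 0.649  -0.095   0.0503]
med [0.6644 0.0303 0.0074] gap 0.0007 top@h [0.6635 0.0307] scene@h [0.6612 0.027 ] depth [0.664  0.0306 0.0081] [0.663  0.0283 0.0043]
large [ 0.5587 -0.0042  0.0076] gap 0.0007 top@h [ 0.5581 -0.0037] scene@h [ 0.5561 -0.0071] depth [ 0.5589 -0.0044  0.0041] [ 0.5591 -0.0044  0.0033]
s_left [0.4374 0.1075 0.0075] gap 0.0005 top@h [0.4371 0.1076] scene@h [0.4354 0.1039] depth [0.4373 0.1076 0.0036] [0.4376 0.1079 0.003 ]
s_right [ 0.4354 -0.1273  0.0094] gap 0.0000 top@h [ 0.4354 -0.1271] scene@h [ 0.4348 -0.1279] depth [ 0.4354 -0.1274  0.0091] [ 0.4384 -0.1245  0.0023]
beaker [ 0.4485 -0.0056  0.0558] gap 0.0013 top@h [ 0.448  -0.0052] scene@h [ 0.4489 -0.0061] depth [ 0.4497 -0.011   0.0069] [0.4624 0.0108 0.0389]
```

```bash
python3 - <<'E'
from h import *
np.set_printoptions(precision=3,suppress=True)
A=load('top0.png')
for u,v in [(223,172),(219,178),(203,155),(245,140),(300,150),(322,145),(288,85),(437,130),(394,114),(530,150),(545,270),(560,200),(600,280),(620,200),(600,100),(630,290),(600,330),(530,280)]: print(u,v,pt(A,u,v))
f,cx,cy=A['k'];d=A['d'];u,v=np.meshgrid(np.arange(640),np.arange(400))
V=A['view'];R=V[:3,:3];C=-R.T@V[:3,3]
W=np.stack([(u-cx)/f*d,(v-cy)/f*d,d],-1)@R+C
def reg(n,x0,x1,y0,y1):
    m=(W[...,0]>x0)&(W[...,0]<x1)&(W[...,1]>y0)&(W[...,1]<y1)&(d>0); print(n,m.sum(),W[m][:,2].max() if m.any() else None)
reg('right',.3,.8,-.7,-.3);reg('front',.2,.36,-.6,.3)
m=(W[...,2]>.03)&(d>0)&(W[...,1]<-.22)&(W[...,0]<.75);q=W[m];print('right min x',q[:,0].min(),'max y',q[:,1].max())
m=(W[...,2]>.03)&(W[...,2]<.12)&(d>0)&(W[...,1]>0.03)&(W[...,1]<.2)&(W[...,0]>.61)&(W[...,0]<.75);q=W[m];print('balance',q.min(0),q.max(0))
E
```

```text
223 172 [0.628 0.3   0.08 ]
219 178 [0.617 0.308 0.076]
203 155 [0.63  0.309 0.199]
245 140 [0.715 0.271 0.   ]
300 150 [0.674 0.151 0.063]
322 145 [0.683 0.107 0.065]
288 85 [0.786 0.171 0.12 ]
437 130 [ 0.714 -0.125  0.054]
394 114 [ 0.762 -0.045  0.019]
530 150 [ 0.668 -0.306  0.06 ]
545 270 [ 0.431 -0.306  0.082]
560 200 [ 0.551 -0.309  0.158]
600 280 [ 0.412 -0.329  0.223]
620 200 [ 0.539 -0.374  0.223]
600 100 [ 0.706 -0.354  0.231]
630 290 [ 0.396 -0.372  0.227]
600 330 [ 0.233 -0.871 -0.781]
530 280 [ 0.413 -0.311  0.   ]
right 32445 0.3009922916289316
front 11613 0.01569657912403144
right min x 0.39064099687325965 max y -0.2233921735531927
balance [0.636 0.092 0.03 ] [0.75  0.2   0.087]
```

Request:
{"op": "servo_tool", "data": {"motion": [[[1,0,0,1,0],[1,0,0,1,0],[1,0,0,1,0],[1,0.5,0.75,0,0],[1,0.5,0.75,0,0],[1,0.5,0.75,0,0],[1,0.5,0.75,0,0],[1,0.5,0.75,0,0],[1,0.5,0.75,0,0],[1,0.5,0.75,0,0],[1,0.5,0.75,0,0],[1,0.5,0.75,0,0],[1,0.5,0.75,0,0],[1,0.5,0.75,0,0],[1,0.5,0.75,0,0],[1,0.5,0.75,0,0],[1,0.5,0.75,0,0]]], "newtons": 60}}

```text
t: 1.85
eef_pos: [0.4309, -0.2367, 0.3732]
tool_rot: [0.0, 0.994, 0.112, -0.0]
contact_force: [-0.4, -0.3, -0.9]
gripper_width: 1.001
grasp_force: 0.0
```

Request:
{"op": "servo_tool", "data": {"motion": [[[1,0.2,1,0,0],[1,0.2,1,0,0],[1,0.2,1,0,0],[1,0.2,1,0,0],[1,0.2,1,0,0],[1,0.2,1,0,0],[1,0.2,1,0,0],[1,0.2,1,0,0],[1,0.2,1,0,0],[1,0.2,1,0,0],[1,0.2,1,0,0],[1,0,0.9,0,0],[1,0,0,0,0]]]}}

```text
t: 3.15
eef_pos: [0.5166, 0.2439, 0.373]
tool_rot: [-0.002, 0.993, 0.116, -0.001]
contact_force: [-0.9, 0.0, -0.4]
gripper_width: 0.999
grasp_force: 0.0
```

```bash
python3 - <<'E'
from h import *
print(bot.get_obs()['eef_pos']); grab('wrist','w1.png'); grab('top','t1.png')
E
```

```text
[0.51661206 0.24388419 0.37299509]
```

View pics/w1.png

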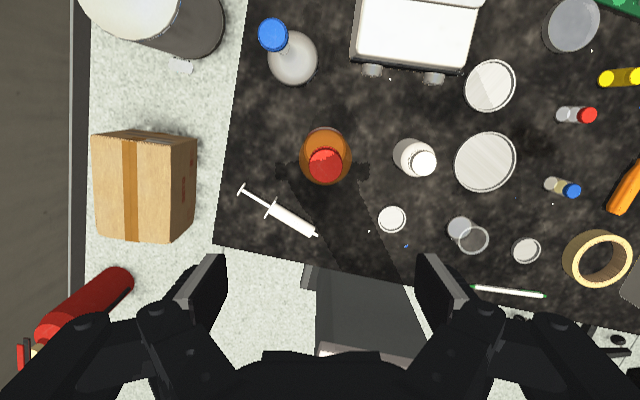

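Wrist view: large bottle cap at (325,166), small cap (424,162), large saucer (485,161), medium (490,85), small saucers (391,218) and (526,251), blue cap (573,191), red cap (588,115). I'll cross-check these against the earlier positions.

```bash
python3 - <<'E'
from h import *
np.set_printoptions(precision=4,suppress=True)
A,B=load('top0.png'),load('w1.png')
P={'LB':(132,262,325,165,.143),'SB':(344,235,424,162.5,.087),'va':(701,225,573,191,.052),'vb':(651,75,588.5,115,.052),
'med':(463,79,490,85,.01),'large':(517,228,485,161,.01),'s_left':(357,408,391.5,218,.01),'s_right':(706,406,526,251,.01)}
for k,(a,b,p,q,h) in P.items():
    u,v=205+(a+.5)/3-.5,135+(b+.5)/3-.5
    X,e=tri(ray(A,u,v),ray(B,p,q))
    print(k,X,'gap %.4f'%e,'top@h',atz(A,u,v,h)[:2],'wrist@h',atz(B,p,q,h)[:2])
E
```

```text
LB [0.5223 0.2404 0.137 ] gap 0.0001 top@h [0.5216 0.2394] wrist@h [0.5234 0.2408]
SB [0.5447 0.114  0.0834] gap 0.0007 top@h [0.5439 0.1142] wrist@h [0.5454 0.1151]
va [ 0.5521 -0.1204  0.0485] gap 0.0015 top@h [ 0.5523 -0.1199] wrist@h [ 0.5517 -0.117 ]
vb [ 0.6541 -0.0921  0.049 ] gap 0.0011 top@h [ 0.6539 -0.0916] wrist@h [ 0.6531 -0.0894]
med [0.6651 0.0302 0.0052] gap 0.0009 top@h [0.6635 0.0307] wrist@h [0.6648 0.0324]
large [ 0.5597 -0.0048  0.0036] gap 0.0016 top@h [ 0.5581 -0.0037] wrist@h [ 0.5608 -0.0018]
s_left [0.4374 0.1075 0.0039] gap 0.0003 top@h [0.4371 0.1076] wrist@h [0.4394 0.1093]
s_right [ 0.4348 -0.1275  0.0065] gap 0.0015 top@h [ 0.4354 -0.1271] wrist@h [ 0.4353 -0.1243]
```

Request:
{"op": "servo_tool", "data": {"motion": [[[1,0,0,-1,0],[1,0,0,-1,0],[1,0,0,-1,0],[1,0,0,-1,0],[1,0,0,0,0],[1,0,0,0,0],[1,0,0,0,0]]]}}

```text
t: 3.95
eef_pos: [0.5199, 0.2383, 0.2158]
tool_rot: [-0.001, 0.994, 0.112, 0.002]
contact_force: [-0.0, 0.2, 1.4]
gripper_width: 0.997
grasp_force: 0.0
```

Request:
{"op": "servo_tool", "data": {"motion": [[[1,0.06,0.04,-0.7,0],[1,0,0,-0.7,0],[1,0,0,-0.43,0],[1,0,0,0,0],[1,0,0,0,0]]]}}

```text
t: 4.45
eef_pos: [0.522, 0.2401, 0.1421]
tool_rot: [-0.0, 0.994, 0.112, 0.001]
contact_force: [0.9, 0.2, 0.1]
gripper_width: 0.997
grasp_force: 0.0
```

Request:
{"op": "servo_tool", "data": {"motion": [[[0,0,0,0,0],[0,0,0,0,0],[0,0,0,0,0],[0,0,0,0,0],[0,0,0,0,0],[0,0,0,0,0],[0,0,0,0,0],[0,0,0,0,0]]], "newtons": 70}}

```text
t: 5.25
eef_pos: [0.5215, 0.2402, 0.1415]
tool_rot: [-0.0, 0.994, 0.112, 0.001]
contact_force: [-1.0, 0.1, 7.0]
gripper_width: 0.441
grasp_force: 69.9
```

Request:
{"op": "servo_tool", "data": {"motion": [[[0,0,0,0.25,0],[0,0,0,0.5,0],[0,0,0,0.75,0],[0,0,0,0.75,0],[0,0,0,0.5,0],[0,0,0,0,0]]]}}

```text
t: 5.85
eef_pos: [0.522, 0.2405, 0.2532]
tool_rot: [-0.001, 0.994, 0.112, 0.002]
contact_force: [0.1, -0.3, -3.7]
gripper_width: 0.435
grasp_force: 71.3
```

Request:
{"op": "servo_tool", "data": {"motion": [[[0,0.05,-0.3,0.1,0],[0,0.09,-0.6,0,0],[0,0.09,-0.7,0,0],[0,0.1,-0.7,0,0],[0,0.1,-0.7,0,0],[0,0.1,-0.7,0,0],[0,0.1,-0.7,0,0],[0,0.1,-0.7,0,0],[0,0.1,-0.6,0,0],[0,0.08,-0.4,0,0],[0,0,0,0,0],[0,0,0,0,0]]]}}

```text
t: 7.05
eef_pos: [0.5567, -0.0042, 0.2533]
tool_rot: [-0.0, 0.994, 0.112, -0.001]
contact_force: [0.0, 1.1, -3.1]
gripper_width: 0.438
grasp_force: 71.3
```

```bash
python3 - <<'E'
from h import *
grab('scene','s2.png'); print(bot.get_obs()['eef_pos'])
a=cv2.imread('pics/s2.png');cv2.imwrite('pics/c3.png',cv2.resize(a[60:330,225:480],None,fx=2,fy=2,interpolation=2))
E
```

```text
[ 0.55676565 -0.00332654  0.25361657]
```

View pics/c3.png

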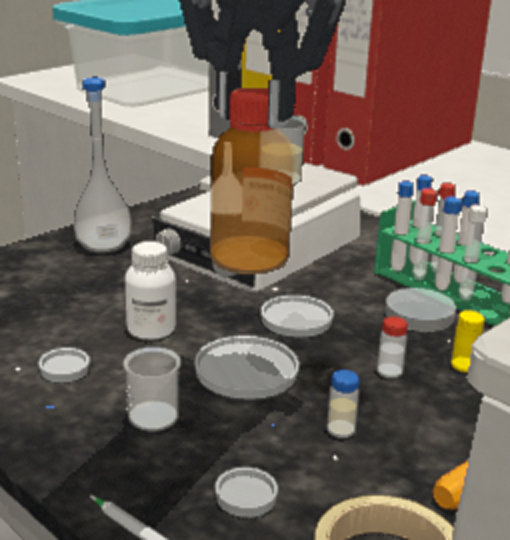

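The bottle hangs upright over the large saucer at (247,365). Lowering now.

Request:
{"op": "servo_tool", "data": {"motion": [[[0,0.04,0,-0.4,0],[0,0,0,-0.7,0],[0,0,0,-0.7,0],[0,0,0,-0.4,0],[0,0,0,-0.2,0],[0,0,0,-0.1,0],[0,0,0,-0.05,0],[0,0,0,-0.05,0],[0,0,0,0,0],[0,0,0,0,0]]]}}

```text
t: 8.1
eef_pos: [0.5592, -0.0045, 0.1507]
tool_rot: [0.0, 0.994, 0.112, 0.001]
contact_force: [-0.7, -0.6, -3.3]
gripper_width: 0.438
grasp_force: 71.3
```

Request:
{"op": "servo_tool", "data": {"motion": [[[0,0,0,-0.06,0],[0,0,0,-0.03,0],[0,0,0,-0.03,0],[0,0,0,-0.03,0],[0,0,0,0,0]]]}}

```text
t: 8.6
eef_pos: [0.5597, -0.0041, 0.1456]
tool_rot: [0.0, 0.994, 0.112, 0.001]
contact_force: [-3.5, -0.2, 8.4]
gripper_width: 0.442
grasp_force: 72.7
```

Request:
{"op": "servo_tool", "data": {"motion": [[[0.8,0,0,0,0],[0.8,0,0,0,0],[0.8,0,0,0,0],[0.8,0,0,0,0],[0.8,0,0,0.3,0],[0.8,0,0,0.7,0],[0.8,0,0,0.8,0],[0.8,0,0,0.8,0],[0.8,-0.05,0.6,0,0],[0.8,-0.05,0.7,0,0],[0.8,-0.05,0.7,0,0],[0.8,-0.05,0.7,0,0],[0.8,-0.1,0.25,-0.4,0],[0.8,0,0,-0.5,0],[0.8,0,0,0,0],[0.8,0,0,0,0]]]}}

```text
t: 10.2
eef_pos: [0.547, 0.1134, 0.2128]
tool_rot: [0.0, 0.994, 0.112, -0.0]
contact_force: [0.1, -0.8, -0.3]
gripper_width: 0.796
grasp_force: 0.0
```

```bash
python3 - <<'E'
from h import *
grab('scene','s3.png'); print(bot.get_obs()['eef_pos'])
a=cv2.imread('pics/s3.png');cv2.imwrite('pics/c4.png',cv2.resize(a[60:330,225:480],None,fx=2,fy=2,interpolation=2))
E
```

```text
[0.54746043 0.11334528 0.21322468]
```

View pics/c4.png

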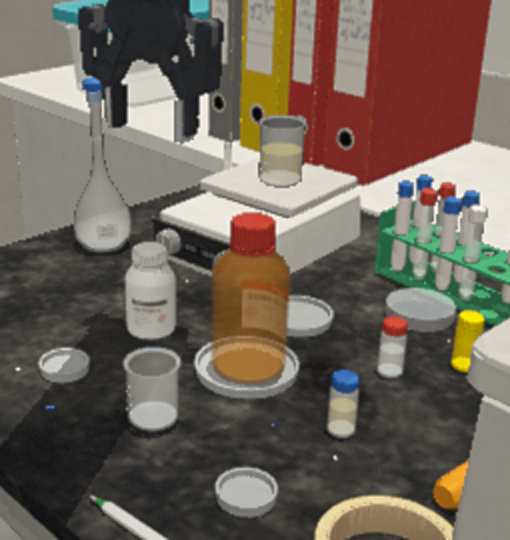

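The large bottle stands flat in its saucer. Next is the small bottle.

Request:
{"op": "servo_tool", "data": {"motion": [[[0.8,-0.07,0.02,-0.8,0],[0.8,0,0,-0.8,0],[0.8,0,0,-0.8,0],[0.8,0,0,-0.7,0],[0.8,0,0,-0.6,0],[0.8,0,0,-0.35,0],[0.8,0,0,0,0],[0.8,0,0,0,0],[0.2,0,0,0,0],[0.2,0,0,0,0],[0.2,0,0,0,0],[0.2,0,0,0,0],[0.2,0,0,0,0],[0.2,0,0,0,0]]], "newtons": 35}}

```text
t: 11.65
eef_pos: [0.5451, 0.1147, 0.0517]
tool_rot: [-0.0, 0.994, 0.112, 0.001]
contact_force: [-1.1, -0.2, 6.3]
gripper_width: 0.552
grasp_force: 35.3
```

Request:
{"op": "servo_tool", "data": {"motion": [[[0.2,0,0,0.3,0],[0.2,0,0,0.8,0],[0.2,0,0,0.9,0],[0.2,0,0,0.9,0],[0.2,0,0,0.7,0],[0.2,0.2,-0.1,0.4,0],[0.2,0.5,-0.35,0,0],[0.2,0.6,-0.45,0,0],[0.2,0.6,-0.45,0,0],[0.2,0.6,-0.45,0,0],[0.2,0.4,-0.25,0,0],[0.2,0.1,-0.05,0,0],[0.2,0,0,0,0],[0.2,0,0,0,0]]]}}

```text
t: 13.05
eef_pos: [0.663, 0.0317, 0.2105]
tool_rot: [-0.0, 0.994, 0.113, -0.0]
contact_force: [-0.5, -0.0, -1.1]
gripper_width: 0.555
grasp_force: 36.4
```

Request:
{"op": "servo_tool", "data": {"motion": [[[0.2,0.02,-0.03,-0.6,0],[0.2,0,0,-0.8,0],[0.2,0,0,-0.8,0],[0.2,0,0,-0.7,0],[0.2,0,0,-0.5,0],[0.2,0,0,-0.25,0],[0.2,0,0,-0.05,0],[0.2,0,0,-0.05,0],[0.2,0,0,0,0],[0.2,0,0,0,0]]]}}

```text
t: 14.05
eef_pos: [0.6655, 0.0293, 0.0613]
tool_rot: [0.0, 0.994, 0.112, 0.001]
contact_force: [-0.3, -0.2, -1.3]
gripper_width: 0.553
grasp_force: 36.4
```

Request:
{"op": "servo_tool", "data": {"motion": [[[0.2,0,0,-0.06,0],[0.2,0,0,-0.04,0],[0.2,0,0,-0.03,0],[0.2,0,0,-0.02,0],[0.2,0,0,0,0]]]}}

```text
t: 14.55
eef_pos: [0.6651, 0.0292, 0.0558]
tool_rot: [0.0, 0.994, 0.112, 0.0]
contact_force: [-4.7, -0.2, 11.2]
gripper_width: 0.551
grasp_force: 37.7
```

Request:
{"op": "servo_tool", "data": {"motion": [[[0.75,0,0,0,0],[0.75,0,0,0,0],[0.75,0,0,0,0],[0.75,0,0,0.3,0],[0.75,0,0,0.7,0],[0.75,0,0,0.9,0],[0.75,0,0,0.9,0],[0.75,0,0,0.9,0],[0.75,0,-0.5,0,0],[0.75,-0.4,-0.6,0,0],[0.75,-0.6,-0.7,0,0],[0.75,-0.6,-0.7,0,0],[0.75,-0.6,-0.7,0,0],[0.75,-0.5,-0.4,0,0],[0.75,-0.1,-0.1,0,0],[0.75,0,0,0,0],[0.75,0,0,0,0]]]}}

```text
t: 16.25
eef_pos: [0.554, -0.1176, 0.2028]
tool_rot: [-0.0, 0.994, 0.113, 0.001]
contact_force: [0.1, 0.7, -0.1]
gripper_width: 0.751
grasp_force: 0.0
```

```bash
python3 - <<'E'
from h import *
grab('scene','s4.png'); print(bot.get_obs()['eef_pos'])
a=cv2.imread('pics/s4.png');cv2.imwrite('pics/c5.png',cv2.resize(a[60:330,225:480],None,fx=2,fy=2,interpolation=2))
E
```

```text
[ 0.55403035 -0.11731241  0.20257461]
```

View pics/c5.png

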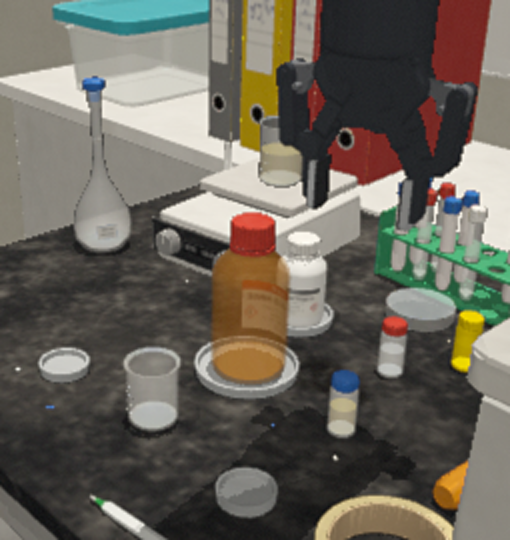

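The small bottle stands in the medium saucer. Next is the blue vial.

Request:
{"op": "servo_tool", "data": {"motion": [[[0.6,-0.05,-0.05,-0.8,0],[0.6,0,0,-0.8,0],[0.6,0,0,-0.8,0],[0.6,0,0,-0.8,0],[0.6,0,0,-0.6,0],[0.6,0,0,-0.4,0],[0.6,0,0,0,0],[0.6,0,0,0,0],[0,0,0,0,0],[0,0,0,0,0],[0,0,0,0,0],[0,0,0,0,0],[0,0,0,0,0],[0,0,0,0,0]]], "newtons": 25}}

```text
t: 17.7
eef_pos: [0.5519, -0.1209, 0.0354]
tool_rot: [0.0, 0.994, 0.112, 0.001]
contact_force: [-1.0, 0.1, 7.5]
gripper_width: 0.259
grasp_force: 24.6
```

Request:
{"op": "servo_tool", "data": {"motion": [[[0,0,0,0.3,0],[0,0,0,0.6,0],[0,-0.2,0,0.6,0],[0,-0.5,-0.03,0,0],[0,-0.6,-0.05,0,0],[0,-0.6,-0.05,0,0],[0,-0.6,-0.03,0,0],[0,-0.35,0,0,0],[0,-0.07,0,0,0],[0,0,0,-0.3,0],[0,0,0,-0.3,0],[0,0,0,0,0],[0,0,0,0,0]]]}}

```text
t: 19.0
eef_pos: [0.4343, -0.1267, 0.0693]
tool_rot: [-0.001, 0.994, 0.113, -0.001]
contact_force: [-0.2, 0.6, -0.7]
gripper_width: 0.258
grasp_force: 24.7
```

```bash
python3 - <<'E'
from h import *
grab('scene','s5.png'); print(bot.get_obs()['eef_pos'])
a=cv2.imread('pics/s5.png');cv2.imwrite('pics/c6.png',cv2.resize(a[230:350,270:440],None,fx=4,fy=4,interpolation=2))
E
```

```text
[ 0.43446889 -0.12682946  0.06969247]
```

View pics/c6.png

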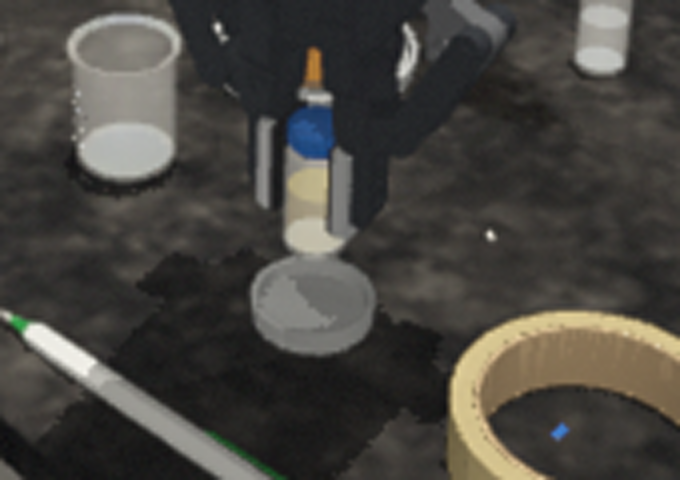

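The vial hangs centred over the right small saucer at (313,295). Lowering.

Request:
{"op": "servo_tool", "data": {"motion": [[[0,0.02,0,-0.3,0],[0,0,0,-0.25,0],[0,0,0,-0.1,0],[0,0,0,0,0],[0,0,0,-0.03,0],[0,0,0,-0.03,0],[0,0,0,-0.03,0],[0,0,0,0,0],[0,0,0,0,0]]]}}

```text
t: 19.95
eef_pos: [0.4349, -0.1273, 0.0406]
tool_rot: [0.0, 0.994, 0.112, 0.0]
contact_force: [-0.5, -0.4, 0.3]
gripper_width: 0.26
grasp_force: 24.7
```

Request:
{"op": "servo_tool", "data": {"motion": [[[0,0,0,-0.02,0],[0,0,0,-0.02,0],[0,0,0,0,0]]]}}

```text
t: 20.25
eef_pos: [0.435, -0.1272, 0.0394]
tool_rot: [0.0, 0.994, 0.112, 0.0]
contact_force: [-1.9, 0.0, 8.4]
gripper_width: 0.253
grasp_force: 25.6
```

Request:
{"op": "servo_tool", "data": {"motion": [[[0.5,0,0,0,0],[0.5,0,0,0,0],[0.5,0,0,0,0],[0.5,0,0,0.3,0],[0.5,0,0,0.7,0],[0.6,0,0,0.9,0],[0.6,0,0,0.9,0],[0.6,0,0,0.9,0],[0.6,0.4,0,0,0],[0.6,0.7,0.1,0,0],[0.6,0.8,0.1,0,0],[0.6,0.8,0.2,0,0],[0.6,0.8,0.2,0,0],[0.6,0.8,0.2,0,0],[0.6,0.7,0.1,0,0],[0.6,0.4,0,0,0],[0.6,0.07,0,0,0],[0.6,0,0,0,0],[0.6,0,0,0,0]]]}}

```text
t: 22.15
eef_pos: [0.6526, -0.0915, 0.1871]
tool_rot: [0.0, 0.994, 0.112, -0.0]
contact_force: [-0.0, 0.7, -0.0]
gripper_width: 0.601
grasp_force: 0.0
```

```bash
python3 - <<'E'
from h import *
grab('scene','s6.png'); print(bot.get_obs()['eef_pos'])
a=cv2.imread('pics/s6.png');cv2.imwrite('pics/c7.png',cv2.resize(a[60:330,225:480],None,fx=2,fy=2,interpolation=2))
E
```

```text
[ 0.65264522 -0.09158713  0.18714871]
```

View pics/c7.png

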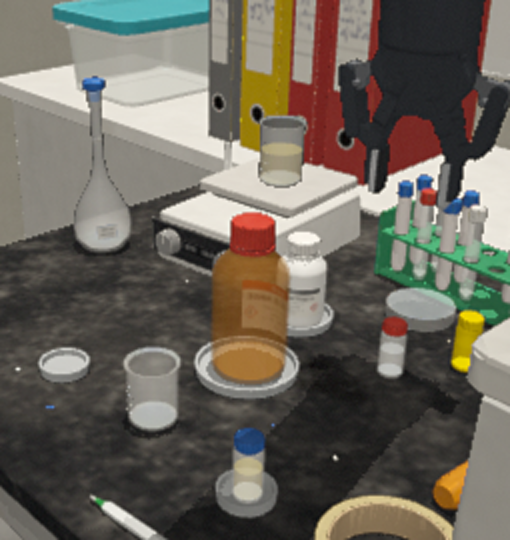

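The blue vial stands in its saucer. Next is the red-capped vial at (393,350); the yellow one at (467,340) is left alone.

Request:
{"op": "servo_tool", "data": {"motion": [[[0.6,0.02,0,-0.8,0],[0.6,0,0,-0.8,0],[0.6,0,0,-0.8,0],[0.6,0,0,-0.7,0],[0.6,0,0,-0.5,0],[0.6,0,0,-0.2,0],[0.6,0,0,0,0],[0.6,0,0,0,0],[0,0,0,0,0],[0,0,0,0,0],[0,0,0,0,0],[0,0,0,0,0],[0,0,0,0,0],[0,0,0,0,0]]], "newtons": 25}}

```text
t: 23.6
eef_pos: [0.6553, -0.0913, 0.0362]
tool_rot: [0.0, 0.994, 0.112, 0.001]
contact_force: [-1.4, 0.2, 6.8]
gripper_width: 0.255
grasp_force: 24.7
```

Request:
{"op": "servo_tool", "data": {"motion": [[[0,0,0,0.4,0],[0,0,0,0.8,0],[0,0,0,1,0],[0,0,0,1,0],[0,0,0,1,0],[0,-0.2,0.2,0.7,0],[0,-0.5,0.5,0,0],[0,-0.7,0.6,0,0],[0,-0.8,0.7,0,0],[0,-0.8,0.7,0,0],[0,-0.8,0.7,0,0],[0,-0.7,0.7,0,0],[0,-0.5,0.5,0,0],[0,-0.4,0.3,0,0],[0,-0.05,0.05,0,0],[0,0,0,0,0],[0,0,0,0,0]]]}}

```text
t: 25.3
eef_pos: [0.4376, 0.1057, 0.2311]
tool_rot: [0.0, 0.994, 0.111, 0.0]
contact_force: [-0.9, -0.5, 0.0]
gripper_width: 0.258
grasp_force: 24.7
```

Request:
{"op": "servo_tool", "data": {"motion": [[[0,0,0.04,-0.6,0],[0,0,0,-0.9,0],[0,0,0,-0.9,0],[0,0,0,-0.8,0],[0,0,0,-0.6,0],[0,0,0,-0.4,0],[0,0,0,0,0],[0,0,0,0,0]]]}}

```text
t: 26.1
eef_pos: [0.4371, 0.108, 0.0628]
tool_rot: [-0.0, 0.994, 0.112, -0.0]
contact_force: [0.8, 0.4, 0.2]
gripper_width: 0.257
grasp_force: 24.7
```

```bash
python3 - <<'E'
from h import *
grab('scene','s7.png'); print(bot.get_obs()['eef_pos'])
a=cv2.imread('pics/s7.png');cv2.imwrite('pics/c8.png',cv2.resize(a[170:290,200:370],None,fx=4,fy=4,interpolation=2))
E
```

```text
[0.43740932 0.10819002 0.0633953 ]
```

View pics/c8.png

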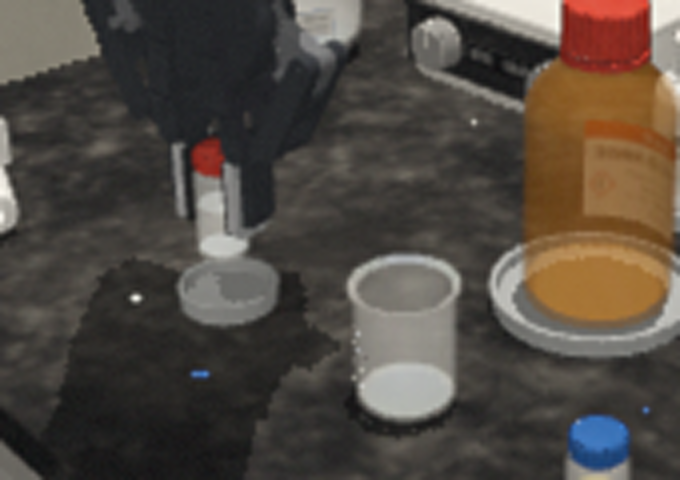

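The red vial hangs over the left small saucer at (228,288). Lowering.

Request:
{"op": "servo_tool", "data": {"motion": [[[0,0,0,-0.2,0],[0,0,0,-0.2,0],[0,0,0,-0.08,0],[0,0,0,-0.03,0],[0,0,0,-0.03,0],[0,0,0,0,0],[0,0,0,0,0]]]}}

```text
t: 26.85
eef_pos: [0.4365, 0.1084, 0.0414]
tool_rot: [-0.0, 0.994, 0.112, 0.0]
contact_force: [0.3, 0.0, 0.4]
gripper_width: 0.258
grasp_force: 24.7
```

Request:
{"op": "servo_tool", "data": {"motion": [[[0,0,0,-0.02,0],[0,0,0,-0.02,0],[0,0,0,0,0]]]}}

```text
t: 27.15
eef_pos: [0.4367, 0.1084, 0.0401]
tool_rot: [0.0, 0.994, 0.112, 0.0]
contact_force: [-1.5, 0.0, 5.7]
gripper_width: 0.256
grasp_force: 25.3
```

Request:
{"op": "servo_tool", "data": {"motion": [[[0.5,0,0,0,0],[0.5,0,0,0,0],[0.5,0,0,0,0],[0.5,0,0,0.3,0],[0.5,0,0,0.7,0],[0.5,0,0,0.9,0],[0.5,0,0,0.9,0],[0.5,0,0,1,0],[0.5,0,0,1,0],[0.5,0,0,1,0],[0.5,0,0,0.5,0],[0.5,0,0,0,0],[0.5,0,0,0,0]]]}}

```text
t: 28.45
eef_pos: [0.4361, 0.1083, 0.2919]
tool_rot: [0.0, 0.994, 0.112, 0.0]
contact_force: [-0.5, -0.4, -1.0]
gripper_width: 0.501
grasp_force: 0.0
```

```bash
python3 - <<'E'
from h import *
grab('scene','s8.png'); print(bot.get_obs()['eef_pos'])
a=cv2.imread('pics/s8.png');cv2.imwrite('pics/c9.png',cv2.resize(a[130:330,225:480],None,fx=3,fy=3,interpolation=2))
E
```

```text
[0.43567846 0.10808946 0.2910385 ]
```

View pics/c9.png

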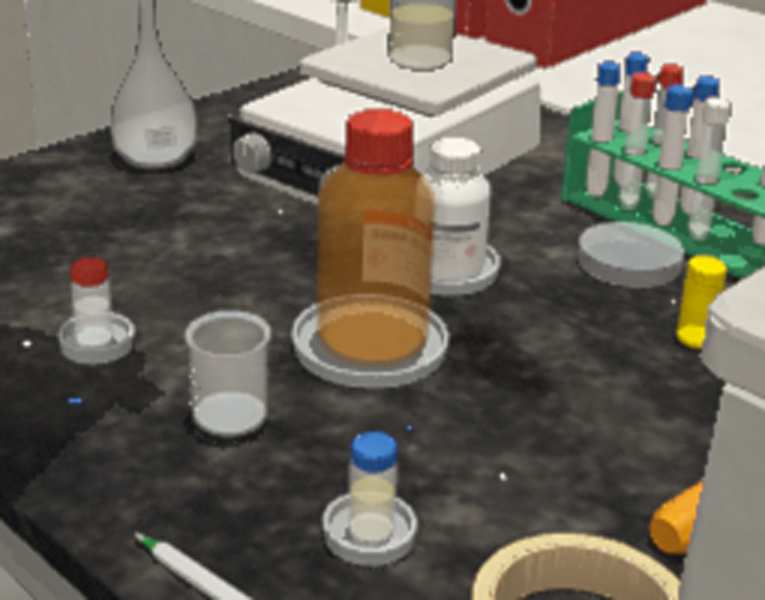

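All four stand upright in their saucers, and the beaker and flask have not moved.

```bash
python3 -c "
from station import bot
print(bot.hand_in())"
```

```text
the job is handed in; nothing more can be done
None
```

I handed the job in at about 28.5 s: both bottles and both vials stand upright in their saucers in the final camera view (blue vial in the right small saucer, red in the left), the beaker and flask are where they were, and no verdict came back.

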